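# Set the stabiliser screws of a board holder

### The arm

A 6-joint arm with a two-finger parallel gripper is mounted at the origin on a cart in front of the work surface, level with it; the furniture and walls round the work are solid. World frame = base frame: x ahead of the robot, y to its left, z up, the work surface at z = 0. Lengths are in m, angles in rad, forces in N, time in s.
With the tool pointing down it reaches from about 0.3 to 0.875 m from the base axis. Payload 6.4 kg.
Tool frame: the origin (TCP) lies midway between the tips of the shut fingers; the grasp point (between the pads) lies 19 mm behind it (grasp_offset is the distance from the TCP to the grasp point, in m); z points along the fingers, y is the line along which they close (so a half turn about z gives the same grasp; the last joint's range is limited). The gripper opens to 85 mm and grips with 20 to 120 N. Pads are 22 mm wide; open, the fingers measure 114 mm over their backs; the gripper's body (76 mm by 85 mm) begins 54 mm behind the grasp point. The pads swing forward as they close: fully open they stand 13 mm farther back than shut.
Start: joints at [1.05, 0.181, 1.607, -0, 1.354, -0.206], TCP at [0.178, 0.547, 0.196] pointing down, gripper open.
Joint ranges: [-2.99, 2.99], [-0.89, 2.07], [0.3, 2.58], [-1.14, 4.28], [0, 2.63], [-3.12, 3.12]. Speed limits (rad/s): [2.57, 2.57, 3.01, 3.14, 3.14, 3.14].

### API

Orientations are given as a unit quaternion [w, x, y, z].
In Python, from bench import * gives the robot as it stands. The module is installed in compiled form; this text tells all that it offers.
- The arm moves only by the tool servo_tool, never from a script. Its argument "commands" is text: rows parted by semicolons, each of 7 numbers parted by spaces: the turn, a rotation vector about the tool's x, y, z in rad, then the shift along the tool's x, y, z in mm, then the opening, from 0 (shut) to 1 (fully open). In form: wx wy wz dx dy dz claw; .... A call has 1 to 5 rows; each row shifts and turns the commanded pose from where the row before left it, along the tool's axes as they then stand; what a row does not reach is not made up. A row lasts 1/8 s, in which the tool goes at most 62.5 mm and 10.7 degrees, less where a joint would pass 70% of its speed; a pose out of reach is approached as far as the arm can. A call with a gripper value outside its range is refused whole. The fingers move at their own pace and stop on an object; the grip force is fixed at half the most. Time passes only in rows, so rows that do not move let the fingers close. It gives the time, the measured TCP pose, the force, the opening and the grip force at its end, in the units of the state.
- get_obs(): the state, without advancing time (a new reading comes with each control period).
- camera(name): name is "side" or "top" or "wrist"; returns the picture (400x640x3 uint8, blue, green, red); there is no depth.
- calibration(name): a dict with "fx", "fy", "cx", "cy" (pixels), "R" (3x3) and "t" (3): a world point X has camera coordinates R X + t. Camera axes: x right, y down, z forward; pixel columns grow to the right and rows downward; lengths in m; the calibration is good to about 2 mm. The wrist camera is an equidistant fisheye: a pixel r from the principal point sees the ray r / f radians off the axis. A picture is of the moment at which its call begins: read the wrist's pose just before it. calibration takes no time and is no camera call; for the wrist camera it gives the pose at the moment of the call.
- hand_in(): hands the job in; it is judged then, once.
The state is a dict: "time_s": time; "q": joint angles; "dq": joint speeds; "joint_efforts": joint torques, N m; "eef_pos": TCP position; "eef_rot": TCP orientation; "wrist_force": force on the tool from outside, world axes, zero at the start; "torque": the same for the moment, N m; "opening": opening from 0.0 (shut) to 1.0 (fully open); "grasp_force": force on a finger pad.
Only numpy, scipy, OpenCV 4.12 (cv2) and the standard library are available. Lean on these libraries where they do the work, as an engineer would, in place of code of your own. Each camera call takes 0.05 s, during which the arm holds its last target. There are 200 camera calls.

### The job

The board holder stands on its three fixed feet, but the two stabiliser feet at its front corners hang in the air, so it rocks when leaned on. Turn both black thumb screws clockwise, by feel, until each stabiliser foot is seated on its steel disc with a gentle preload of about 7 N; do not overtighten and jack the base up: all five feet must carry load at the end. Do not shift the holder or disturb the things around it, and let go of the knobs when you are done.

Things in the scene. Friction and masses are not known exactly. Their poses are not given: they have to be found in the camera images.
- holder: grey steel base plate of a board holder, 170 x 280 x 12 mm, 5 kg, loose on the bench on three fixed rubber feet; origin on the bench, 100 mm behind the front edge on the midline, x from the front edge (with the two black knobs) to the rear, y to the left, z up. Plate top 38 mm above the bench; a board on two rails stands on its middle, at most 75 mm above the bench, well clear of the knobs
- knob_l (a point): centre, half-way up, of the left thumb-screw knob: round, black, 36 mm diameter, 26 mm tall, underside 15 mm above the plate; at x -75, y 115, z 66 mm of the holder; axes are the holder's and do not turn with the knob. CLOCKWISE seen from above drives the stabiliser foot below it down 6 mm per radian; the knob keeps its height. Friction 0.10 N m when the foot is free
- knob_r (a point): the same on the right thumb-screw knob, at x -75, y -115, z 66 mm of the holder; also CLOCKWISE to lower its foot. Either screw stays where it is left. The torque needed rises above the free friction by 0.006 N m for each newton on its foot (7 N: 0.042 N m more). A grip of 30 N turns it without slipping; the thread's end stops lie well past the needed turn (backing up 0.25 rad from the start is free)
- disc_l: fixed steel disc, 52 mm diameter, 3 mm thick, on the bench under the left stabiliser foot (orange pad, 24 mm diameter); origin at the centre of its underside. At the start the foot hangs 2 to 9 mm above the disc, so 0.3 to 1.5 rad of turn to touch; the gap differs between the sides and each time and is not measured
- disc_r: the same disc under the right stabiliser foot, which has its own gap of 2 to 9 mm. Each orange pad is sprung, 2.5 N per mm, so once it touches, the load on its disc grows by 15 N per radian of knob turn while the three fixed feet stay down
- foot_front: front middle fixed rubber foot of the holder, 24 mm diameter, 26 mm tall, at x -80, y 0 mm of the holder; origin at the centre of its sole
- foot_rear_l: rear left fixed rubber foot of the holder, 24 mm diameter, 26 mm tall, at x 50, y 110 mm of the holder; origin at the centre of its sole
- foot_rear_r: rear right fixed rubber foot of the holder, 24 mm diameter, 26 mm tall, at x 50, y -110 mm of the holder; origin at the centre of its sole
- jar_center (a point): small jar with red lid, 48 mm diameter, 35 mm tall, loose bystander; point at its centre
- sink_center (a point): black finned heat sink, 40 x 40 x 22 mm, loose bystander; point at its centre
- brush_center (a point): black brush, 138 mm long, lying on the bench, loose bystander; point at its centre
- cable_mid (a point): a point on the stiff, fixed grey cable of the microscope, 7 mm thick, which rises through the air right of the work, from the bench 0.1 m left of this point to 0.17 m above it, 0.1 m right of it: swing the arm round it on the robot's side, nearer to the base

How it is judged:
By the outcome, as a careful person would: the job done as asked, in the order asked, and still so for the second after the job is handed in, with the robot touching nothing.
It also fails if it takes over 72 s, if anything falls off the work surface, if the arm or the gripper's body presses on something with over 40 N, if the wrist force passes 120 N, or if a joint passes its speed limit or range.

## Working session

There is one attempt and no reset: what is moved stays moved. The work goes in short steps, Python scripts to look and compute and a tool call to move; the robot and the scene stay as the last step left them, time stands still between calls to the robot, and variables do not carry over. Pictures are saved under pics/ and viewed, at most 10 in all, crops included, and the job is handed in when it is done.

Besides the shell and the picture viewer there is one more tool, called after ">>>" by a JSON object that holds its "method" and its "body", one argument or row to a line. servo_tool: Moves the arm, as the interface text tells. Its arguments: {"type":"object","properties":{"commands":{"type":"string"}},"required":["commands"]}

```bash
mkdir -p pics; python3 - <<'E'
from bench import *
import cv2
for n in ("side","top"):
    cv2.imwrite(f"pics/{n}0.png",camera(n))
    c=calibration(n);print(n,c)
o=get_obs();print(o)
E
```

```text
side {'fx': 448.19598402870497, 'fy': 448.19598402870497, 'cx': 312.6271950751977, 'cy': 202.29995987224817, 'R': array([[ 0.88536543, -0.46486591, -0.00526675],
       [-0.23327894, -0.43443755, -0.86996837],
       [ 0.40213056,  0.77146854, -0.49307941]]), 't': array([-0.40892796,  0.2785767 ,  1.26614517])}
top {'fx': 393.3701068162408, 'fy': 393.3701068162408, 'cx': 320.85436874679016, 'cy': 201.40711206328433, 'R': array([[ 0.02339026, -0.99962296,  0.01438147],
       [-0.9923487 , -0.02495968, -0.12091764],
       [ 0.12123101, -0.01144314, -0.99255836]]), 't': array([0.06249763, 0.51323957, 1.12058762])}
{'time_s': 0.1, 'q': array([ 1.04970670e+00,  1.81439006e-01,  1.60792433e+00,  1.96350400e-05,
        1.35381649e+00, -2.06306347e-01]), 'dq': array([-1.04492371e-03, -6.92912625e-04, -1.36055819e-03,  1.41333998e-03,
        9.35486559e-04,  1.29184371e-05]), 'joint_efforts': array([ 4.78022121e-04, -4.45875728e+01, -3.52239168e+01, -2.02399538e-04,
        4.10213790e-03,  1.20062987e-05]), 'eef_pos': array([0.17772066, 0.54625549, 0.19478201]), 'eef_rot': array([-2.91262946e-04,  1.56744671e-01,  9.87638840e-01, -7.38265261e-04]), 'wrist_force': array([-0.59956931,  0.21266824, -0.48921196]), 'torque': array([ 0.05707804, -0.04498047,  0.02397024]), 'grasp_force': 0.0, 'opening': 1.000159140217463}
```

View pics/top0.png

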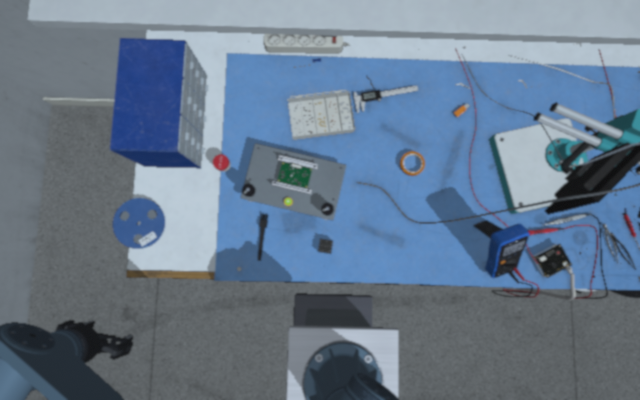

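View pics/side0.png

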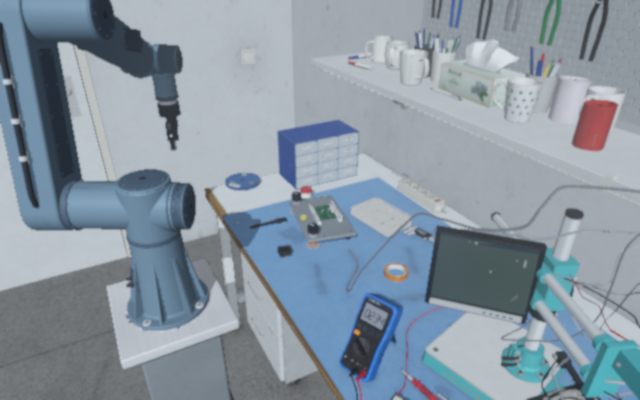

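The top view shows the knobs at about (248,189) left and (326,209) right. The brush is at (263,235), the heat sink at (324,244), the jar at (221,161), and the cable starts near (360,184).

```bash
cat > h.py <<'E'
from bench import *
import cv2, numpy as np
from scipy.spatial.transform import Rotation as Ro
def cast(c,u,v,z,fish=False):
    x=np.array([(u-c['cx'])/c['fx'],(v-c['cy'])/c['fy']])
    if fish:
        r=np.hypot(*x); d=np.array([*(x/r*np.sin(r)),np.cos(r)])
    else: d=np.array([*x,1.])
    R=np.array(c['R']);C=-R.T@c['t'];w=R.T@d
    return C+w*(z-C[2])/w[2]
def tool(o=None):
    o=o or get_obs();q=o['eef_rot'];return o['eef_pos'],Ro.from_quat([q[1],q[2],q[3],q[0]])
def delta(target,yaw):
    "shift mm in tool axes & rotvec to reach pointing-down pose; yaw=world angle of tool x"
    p,R=tool();c,s=np.cos(yaw),np.sin(yaw)
    T=Ro.from_matrix(np.array([[c,s,0],[s,-c,0],[0,0,-1.]]))
    return (R.inv()*T).as_rotvec(), R.inv().apply(np.array(target)-p)*1000
E
python3 - <<'E'
from h import *
c=calibration('top');im=cv2.imread('pics/top0.png')
m=(im.max(2)<60).astype(np.uint8)
n,l,st,ce=cv2.connectedComponentsWithStats(m[150:260,200:380])
for i in range(1,n):
    if st[i,4]>15:
        u,v=ce[i]+[200,150];print(st[i],u,v,cast(c,u,v,0.076),cast(c,u,v,0.02))
pl=(abs(im.astype(int).max(2)-im.min(2))<25)&(im.max(2)>80)&(im.max(2)<160)
n,l,st,ce=cv2.connectedComponentsWithStats(pl[130:225,235:350].astype(np.uint8))
i=1+st[1:,4].argmax();pts=np.argwhere(l==i)[:,::-1]+[235,130]
b=cv2.boxPoints(cv2.minAreaRect(pts.astype(np.float32)))
print(st[i]);[print(q,cast(c,*q,0.038)) for q in b]
p,R=tool();print(R.as_matrix())
print('cable',cast(c,360,184,0))
E
```

```text
[43 34 11 12 71] 248.90140845070422 189.33802816901408 [0.53514815 0.27866981 0.076     ] [0.54347344 0.28839407 0.02      ]
[122  53  11  12  65] 327.5230769230769 208.33846153846153 [0.48692554 0.05629312 0.076     ] [0.49279007 0.05466966 0.02      ]
[61 65  5 27 78] 262.5769230769231 224.44871794871796 [0.43733353 0.23620177 0.076     ] [0.44066741 0.24375892 0.02      ]
[121  91   9   4  26] 325.1538461538462 242.76923076923077 [0.39071805 0.06081907 0.076     ] [0.39167317 0.05942657 0.02      ]
[59 93  2 16 22] 259.5909090909091 251.04545454545456 [0.36370696 0.24139776 0.076     ] [0.36328373 0.24922005 0.02      ]
[121  96   8   5  25] 324.56 247.95999999999998 [0.37637537 0.06214887 0.076     ] [0.3765986  0.06082423 0.02      ]
[   8   15  101   73 3889]
[241.41449 196.93948] [0.51794358 0.30593008 0.038     ]
[254.3313 143.1195] [0.67915038 0.27554877 0.038     ]
[344.38428 164.73221] [0.62116079 0.00830446 0.038     ]
[331.46747 218.55219] [0.46148489 0.04314277 0.038     ]
[[-9.50862046e-01  3.09613821e-01 -8.06763488e-04]
 [ 3.09614681e-01  9.50861126e-01 -1.36697106e-03]
 [ 3.43886905e-04 -1.54958672e-03 -9.99998740e-01]]
cable [ 0.57134867 -0.04260936  0.        ]
```

```bash
python3 - <<'E'
from h import *
print(delta([.535,.279,.16],3.15))
E
```

```text
(array([-0.0014805 , -0.0005913 , -0.32319481]), array([-422.48155049, -143.45033519,   34.85905667]))
```

>>> {"method": "servo_tool", "body": {
  "commands": "0 0 -0.08 -40 -16 0 1;0 0 -0.08 -54 -14 0 1;0 0 -0.08 -56 -10 0 1;0 0 -0.08 -57 -6 0 1;0 0 0 -57 -1 0 1"
}}

```text
time_s: 0.72
eef_pos: [0.4291, 0.4625, 0.1954]
eef_rot: [-0.0, -0.003, 1.0, -0.0]
wrist_force: [-0.1, 0.3, 0.1]
opening: 1.0
grasp_force: 0.0
```

```bash
python3 - <<'E'
from h import *
print(get_obs()['eef_pos'],get_obs()['q'],delta([.535,.279,.16],3.15))
E
```

```text
[0.42913549 0.46253707 0.19540509] [ 6.35000116e-01  3.03791468e-01  1.45782313e+00  6.29175437e-05
  1.38047769e+00 -9.41254451e-01] (array([-0.00024359, -0.00044058, -0.00296102]), array([-104.87893317, -184.102266  ,   35.40388847]))
```

>>> {"method": "servo_tool", "body": {
  "commands": "0 0 0 -25 -45 5 1;0 0 0 -26 -45 10 1;0 0 0 -26 -45 10 1;0 0 0 -28 -49 10 1;0 0 0 0 0 0 1"
}}

```text
time_s: 1.35
eef_pos: [0.5345, 0.2763, 0.159]
eef_rot: [-0.001, 0.0, 1.0, -0.001]
wrist_force: [-0.2, 0.1, 0.1]
opening: 0.998
grasp_force: 0.0
```

```bash
python3 - <<'E'
from h import *
o=get_obs();c=calibration('wrist');im=camera('wrist')
cv2.imwrite('pics/w1.png',im);print(o['eef_pos'],o['q'],o['torque'],c)
for n,p in dict(l=[.535,.279,.079],r=[.487,.056,.079]).items():
    X=np.array(c['R'])@p+c['t'];r=np.arctan2(np.hypot(*X[:2]),X[2]);e=X[:2]/np.hypot(*X[:2])*r
    print(n,c['cx']+c['fx']*e[0],c['cy']+c['fy']*e[1])
E
```

```text
[0.53452953 0.27628378 0.15903228] [ 2.80542288e-01  2.74680931e-01  1.57014814e+00 -9.25704623e-04
  1.29928320e+00 -1.28986304e+00] [ 0.01582559 -0.0261789   0.00363213] {'fx': 309.70691628693146, 'fy': 309.70691628693146, 'cx': 320.78858600584107, 'cy': 194.89685944306686, 'R': array([[ 0.00194486,  0.99999506, -0.00246748],
       [ 0.96650532, -0.00124646,  0.25664357],
       [ 0.25663923, -0.00288397, -0.96650297]]), 't': array([-0.27626713, -0.53969536,  0.20674123])}
l 324.93920450203024 191.77792598254433
r 102.41998878257405 146.3495326470518
```

View pics/w1.png

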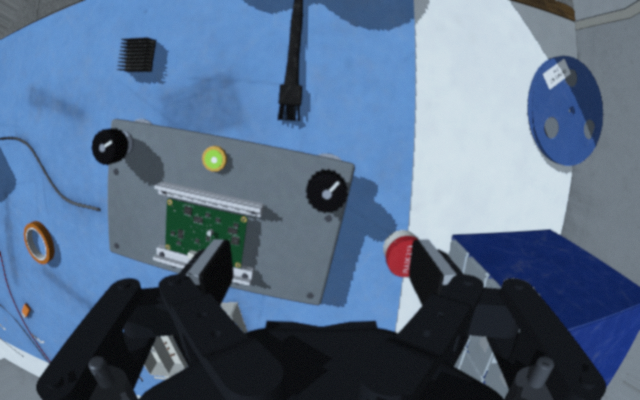

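The knobs show as black discs with white pointers, left at (327,190) and right at (109,146). The jar is at (400,255), clear of the grasp.

```bash
cat >> h.py <<'E'
def knobs(im,c,centres):
    out=[]
    for u,v in centres:
        w=40;u0,v0=int(u)-w,max(0,int(v)-w);s=im[v0:int(v)+w,u0:u0+2*w]
        m=((s.max(2)<62)).astype(np.uint8)
        m=cv2.morphologyEx(m,cv2.MORPH_OPEN,np.ones((3,3),np.uint8))
        cs,_=cv2.findContours(m,cv2.RETR_EXTERNAL,cv2.CHAIN_APPROX_NONE)
        k=max(cs,key=cv2.contourArea);(x,y),r=cv2.minEnclosingCircle(k);
        out.append((x+u0,y+v0,r,cast(c,x+u0,y+v0,.074,True)))
    return out
E
python3 - <<'E'
from h import *
c=calibration('wrist');im=cv2.imread('pics/w1.png')
k=knobs(im,c,[(327,190),(109,146)])
for a in k: print(a, np.linalg.norm(cast(c,a[0]+a[2],a[1],.079,True)-cast(c,a[0],a[1],.079,True)))
print(np.linalg.norm(k[0][3]-k[1][3]))
print(delta([*k[0][3][:2],.047],3.15))
E
```

```text
(327.5, 190.61428451538086, 21.880266189575195, array([0.53460612, 0.2834513 , 0.074     ])) 0.01894729774061786
(109.5, 145.5, 18.721744537353516, array([0.48680346, 0.06372731, 0.074     ])) 0.024594984757241835
0.22486379032286494
(array([-0.00033607, -0.00190722, -0.00687314]), array([ -1.08265191,   5.16846353, 112.63074421]))
```

>>> {"method": "servo_tool", "body": {
  "commands": "0 0 0 -1 5.5 20 1;0 0 0 0 0 20 1;0 0 0 0 0 14 1;0 0 0 0 0 0 1"
}}

```text
time_s: 1.9
eef_pos: [0.5327, 0.2857, 0.1043]
eef_rot: [-0.002, -0.003, 1.0, -0.001]
wrist_force: [-0.4, -0.2, 0.1]
opening: 0.996
grasp_force: 0.0
```

```bash
python3 - <<'E'
from h import *
o=get_obs();c=calibration('wrist');im=camera('wrist')
cv2.imwrite('pics/w2.png',im[60:360,170:490]);print(o['eef_pos'],o['torque'])
X=np.array(c['R'])@[.535,.282,.079]+c['t'];r=np.arctan2(np.hypot(*X[:2]),X[2]);e=X[:2]/np.hypot(*X[:2])*r
u=c['cx']+c['fx']*e[0],c['cy']+c['fy']*e[1];print(u)
for a in knobs(im,c,[u]):print(a)
E
```

```text
[0.53267587 0.2857105  0.10432154] [0.05416091 0.01335546 0.01746073]
(np.float64(316.4306194360167), np.float64(213.90999679446895))
(315.0, 211.5, 27.281044006347656, array([0.5348597 , 0.28090802, 0.074     ]))
```

View pics/w2.png

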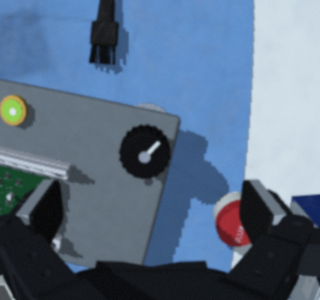

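The close view shows the left knob at crop (145,152), with the finger midpoint near column 152, so the tool sits a few mm too far in +y.

>>> {"method": "servo_tool", "body": {
  "commands": "0 0 0 -2 -4 0 1;0 0 0 0 0 0 1;0 0 0 0 0 0 1"
}}

```text
time_s: 2.33
eef_pos: [0.537, 0.2815, 0.1072]
eef_rot: [0.001, -0.002, 1.0, 0.0]
wrist_force: [-0.1, 0.2, 0.4]
opening: 1.0
grasp_force: 0.0
```

```bash
python3 - <<'E'
from h import *
for i in range(2):
    c=calibration('wrist');o=get_obs();im=camera('wrist')
    print(o['eef_pos'],o['torque'],o['wrist_force'],knobs(im,c,[(316,211)]))
print(delta([.535,.281,.047],3.15))
E
```

```text
[0.53696157 0.28151201 0.10718841] [0.01866167 0.05404373 0.02818718] [-0.08184543  0.18809746  0.4133766 ] [(321.3310356140137, 204.4862060546875, 27.00599479675293, array([0.5349287 , 0.28121294, 0.074     ]))]
[0.53681197 0.28153602 0.10705622] [-0.02016652  0.00071447 -0.02166446] [-0.42155563  0.34662919  0.56283499] [(321.19457244873047, 204.8760643005371, 26.857730865478516, array([0.53503922, 0.28114098, 0.074     ]))]
(array([ 0.00020889,  0.00049838, -0.00334027]), array([ 1.71118579, -0.61177449, 59.93612437]))
```

>>> {"method": "servo_tool", "body": {
  "commands": "0 0 0 2 -0.5 25 1;0 0 0 0 0 25 1;0 0 0 0 0 9 1;0 0 0 0 0 0 1;0 0 0 0 0 0 1"
}}

```text
time_s: 3.05
eef_pos: [0.5354, 0.2814, 0.0488]
eef_rot: [0.001, -0.003, 1.0, 0.0]
wrist_force: [0.1, -0.9, -0.0]
opening: 1.001
grasp_force: 0.0
```

```bash
python3 - <<'E'
from h import *
o=get_obs();print(o['eef_pos'],o['torque'],o['wrist_force'],o['joint_efforts'],o['q'])
E
```

```text
[0.53541695 0.28136678 0.04875017] [0.01942044 0.01427721 0.03811829] [ 0.11005786 -0.87165445 -0.01907635] [ 1.94546046e-03 -5.03160310e+01 -2.98639995e+01 -8.18995104e-04
  2.12724722e-02  2.00958533e-05] [ 2.87835702e-01  4.09891470e-01  1.63737920e+00 -4.44786045e-06
  1.09246716e+00 -1.28815368e+00]
```

>>> {"method": "servo_tool", "body": {
  "commands": "0 0 0 0 0 0 0.5;0 0 0 0 0 0 0.5;0 0 0 0 0 0 0.5;0 0 0 0 0 0 0;0 0 0 0 0 0 0"
}}

```text
time_s: 3.68
eef_pos: [0.5345, 0.2811, 0.0476]
eef_rot: [-0.0, -0.003, 1.0, -0.0]
wrist_force: [0.5, 0.2, -0.6]
opening: 0.084
grasp_force: 0.0
```

```bash
cat > s.py <<'E'
from h import *
o=get_obs();print(o['time_s'],o['eef_pos'].round(4),o['torque'].round(3),o['wrist_force'].round(1),'e6',o['joint_efforts'][[0,3,5]].round(4),'q',o['q'][[0,5]].round(4),o['grasp_force'],o['opening'],'yaw',np.arctan2(*tool(o)[1].as_matrix()[[1,0],0]).round(4))
E
python3 s.py
```

```text
3.675 [0.5345 0.2811 0.0476] [-0.002 -0.016 -0.012] [ 0.5  0.2 -0.6] e6 [ 0.0022 -0.0003 -0.    ] q [ 0.2878 -1.2882] 0.0 0.08368724539621665 yaw -3.1364
```

```bash
python3 - <<'E'
from h import *
im=camera('wrist');s=camera('side')
cv2.imwrite('pics/w3.png',np.hstack([im[60:400,160:500],cv2.resize(s[160:270,260:370],(340,340))]))
E
python3 s.py
```

```text
3.775 [0.5344 0.2811 0.0475] [ 0.042 -0.005  0.004] [-0.6  0.6 -0.2] e6 [ 0.0011 -0.0004 -0.    ] q [ 0.2878 -1.2882] 0.0 -1.2022124535184758e-05 yaw -3.1364
```

View pics/w3.png

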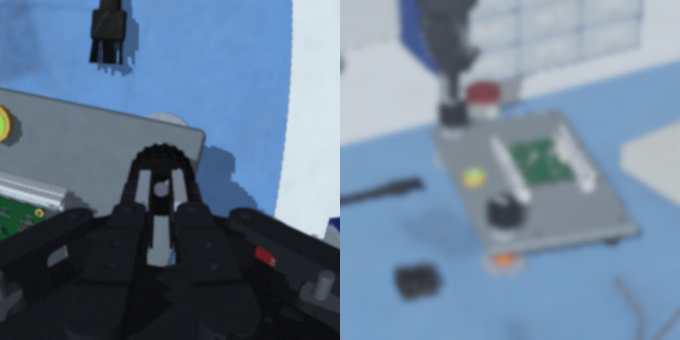

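The fingers read fully shut with no grip force, and the knob appears at crop (162,160). I'll enlarge the crop to see where it really is.

```bash
python3 - <<'E'
from h import *
im=camera('wrist')
s=im[180:350,260:390];s=cv2.convertScaleAbs(s,alpha=1.8,beta=30)
cv2.imwrite('pics/w4.png',cv2.resize(s,None,fx=3.5,fy=3.5,interpolation=cv2.INTER_CUBIC))
E
```

```text
(no output)
```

View pics/w4.png

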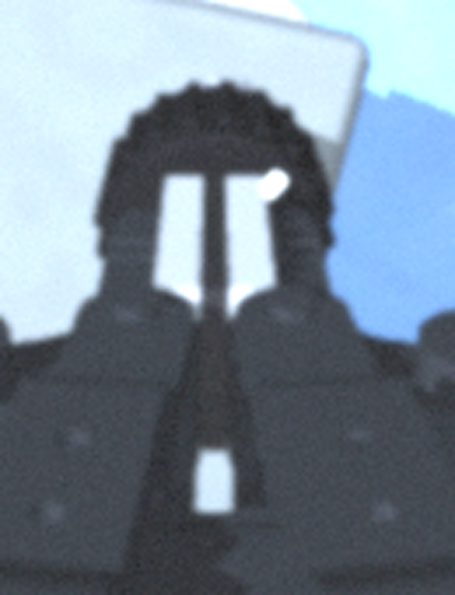

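The shut fingers seem to sit above the knob's top face. I'll check the tip height and the knob height by triangulation.

```bash
python3 - <<'E'
from h import *
def proj(c,X,fish=False):
    X=np.array(c['R'])@X+c['t']
    if fish:
        r=np.arctan2(np.hypot(*X[:2]),X[2]);e=X[:2]/np.hypot(*X[:2])*r
    else:e=X[:2]/X[2]
    return (c['cx']+c['fx']*e[0]).round(1),(c['cy']+c['fy']*e[1]).round(1)
p=get_obs()['eef_pos'];cs,ct,cw=[calibration(n) for n in('side','top','wrist')]
print('tcp0 side',proj(cs,[.1777,.5463,.1948]),'top',proj(ct,[.1777,.5463,.1948]))
print('tcp now side',proj(cs,p),'wrist',proj(cw,p,True))
for k in([.535,.281],[.487,.057]):
    for z in(.05,.079): print(k,z,'side',proj(cs,[*k,z]),'wrist',proj(cw,[*k,z],True),'top',proj(ct,[*k,z]))
im=cv2.imread('pics/side0.png')
m=(im.max(2)<60).astype(np.uint8)
n,l,st,ce=cv2.connectedComponentsWithStats(m[180:250,280:330])
for i in range(1,n):
    if st[i,4]>10: print(st[i],ce[i]+[280,180])
E
python3 s.py
```

```text
tcp0 side (np.float64(176.1), np.float64(156.6)) top (np.float64(121.9), np.float64(326.5))
tcp now side (np.float64(294.8), np.float64(199.7)) wrist (np.float64(321.9), np.float64(223.3))
[0.535, 0.281] 0.05 side (np.float64(294.9), np.float64(199.1)) wrist (np.float64(321.8), np.float64(225.5)) top (np.float64(249.6), np.float64(190.7))
[0.535, 0.281] 0.079 side (np.float64(294.7), np.float64(192.3)) wrist (np.float64(321.9), np.float64(245.1)) top (np.float64(247.9), np.float64(189.2))
[0.487, 0.057] 0.05 side (np.float64(311.3), np.float64(231.6)) wrist (np.float64(41.1), np.float64(159.0)) top (np.float64(327.0), np.float64(209.2))
[0.487, 0.057] 0.079 side (np.float64(311.2), np.float64(224.1)) wrist (np.float64(15.1), np.float64(166.0)) top (np.float64(327.3), np.float64(208.2))
[ 0 68  9  2 17] [284.23529412 248.52941176]
3.825 [0.5345 0.2811 0.0476] [-0.004  0.045  0.003] [0.1 0.5 0.7] e6 [ 0.0013 -0.0007 -0.    ] q [ 0.2878 -1.2882] 0.0 0.002453070395612084 yaw -3.1364
```

Both views put the fingertips about 30 mm above the reported TCP, so they closed just over the knob. I'll open, go about 25 mm lower watching the force, and close again.

>>> {"method": "servo_tool", "body": {
  "commands": "0 0 0 0 0 0 1;0 0 0 0 0 0 1;0 0 0 0 0 0 1;0 0 0 0 0 0 1;0 0 0 0 0 0 1"
}}

```text
time_s: 4.45
eef_pos: [0.5345, 0.2811, 0.0476]
eef_rot: [0.0, -0.003, 1.0, -0.0]
wrist_force: [0.2, -0.6, 1.2]
opening: 0.997
grasp_force: 0.0
```

>>> {"method": "servo_tool", "body": {
  "commands": "0 0 0 0 0 10 1;0 0 0 0 0 10 1;0 0 0 0 0 5 1;0 0 0 0 0 0 1"
}}

```text
time_s: 4.95
eef_pos: [0.5339, 0.2809, 0.0217]
eef_rot: [-0.001, -0.003, 1.0, -0.0]
wrist_force: [0.5, 0.3, -0.0]
opening: 0.998
grasp_force: 0.0
```

```bash
python3 s.py; python3 - <<'E'
from h import *
im=camera('wrist');s=camera('side')
cv2.imwrite('pics/w5.png',np.hstack([im[60:400,140:500],cv2.resize(s[160:230,260:330],(340,340),interpolation=cv2.INTER_CUBIC)]))
E
```

```text
4.95 [0.5339 0.2809 0.0217] [ 0.01  -0.056  0.009] [ 0.5  0.3 -0. ] e6 [-0.0275 -0.0022  0.    ] q [ 0.2878 -1.2882] 0.0 0.9984927489797525 yaw -3.1364
```

View pics/w5.png

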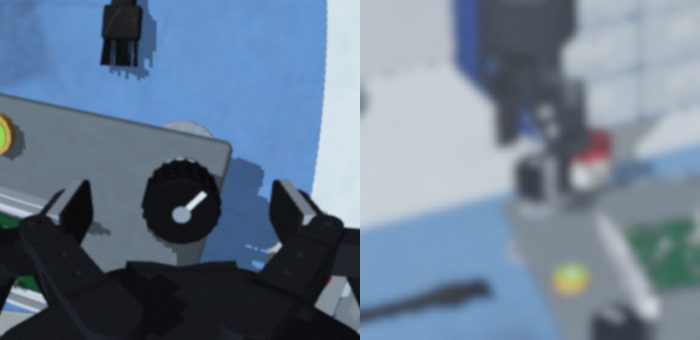

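The knob (182,205) sits midway between the open pads (85 and 277), and nothing touches at TCP z = 0.022. This confirms the reported TCP lies about 33 mm below the real tips. I'll go 6 mm lower and close.

>>> {"method": "servo_tool", "body": {
  "commands": "0 0 0 0 0 6 1;0 0 0 0 0 0 0.5;0 0 0 0 0 0 0.5;0 0 0 0 0 0 0.5;0 0 0 0 0 0 0.3"
}}

```text
time_s: 5.68
eef_pos: [0.5346, 0.2811, 0.0171]
eef_rot: [0.0, -0.003, 1.0, 0.0]
wrist_force: [-1.8, -0.5, 3.1]
opening: 0.4
grasp_force: 59.5
```

>>> {"method": "servo_tool", "body": {
  "commands": "0 0 0 0 0 0 0;0 0 0 0 0 0 0;0 0 0 0 0 0 0"
}}

```text
time_s: 6.05
eef_pos: [0.5347, 0.2812, 0.017]
eef_rot: [0.0, -0.003, 1.0, 0.0]
wrist_force: [-2.2, -0.2, 6.3]
opening: 0.405
grasp_force: 59.6
```

```bash
python3 s.py
```

```text
6.05 [0.5347 0.2812 0.017 ] [-0.102  0.345 -0.069] [-2.2 -0.2  6.3] e6 [-0.196   0.0279 -0.0091] q [ 0.2879 -1.2882] 59.604615569114685 0.4054809019987394 yaw -3.1363
```

>>> {"method": "servo_tool", "body": {
  "commands": "0 0 0.06 0 0 0 0;0 0 0.06 0 0 0 0"
}}

```text
time_s: 6.3
eef_pos: [0.5347, 0.2814, 0.017]
eef_rot: [0.0, 0.058, 0.998, 0.0]
wrist_force: [-2.6, -0.2, 5.3]
opening: 0.399
grasp_force: 59.5
```

```bash
python3 s.py
```

```text
6.3 [0.5347 0.2814 0.017 ] [0.13  0.252 0.111] [-2.6 -0.2  5.3] e6 [-1.1596 -0.322  -0.5393] q [ 0.2881 -1.1664] 59.47872698307037 0.3989493121276438 yaw 3.025
```

>>> {"method": "servo_tool", "body": {
  "commands": "0 0 0.06 0 0 0 0;0 0 0.06 0 0 0 0"
}}

```text
time_s: 6.55
eef_pos: [0.5348, 0.2818, 0.017]
eef_rot: [0.0, 0.118, 0.993, 0.001]
wrist_force: [-2.4, 1.8, 3.4]
opening: 0.403
grasp_force: 59.4
```

```bash
python3 s.py;python3 -c "
from bench import *;camera('side')";python3 s.py
```

```text
6.55 [0.5348 0.2818 0.017 ] [0.288 0.222 0.147] [-2.4  1.8  3.4] e6 [-1.7395 -0.6054 -0.53  ] q [ 0.2883 -1.0464] 59.436559081077576 0.4029301433084231 yaw 2.905
6.6 [0.5347 0.2818 0.017 ] [ 0.298  0.269 -0.124] [-1.4  1.6  4.1] e6 [-1.5746 -0.6552 -0.2333] q [ 0.2884 -1.044 ] 59.451338052749634 0.4003430242489107 yaw 2.9027
```

>>> {"method": "servo_tool", "body": {
  "commands": "0 0 0.03 0 0 0 0;0 0 0.03 0 0 0 0;0 0 0.03 0 0 0 0"
}}

```text
time_s: 6.98
eef_pos: [0.5348, 0.282, 0.017]
eef_rot: [0.0, 0.162, 0.987, 0.001]
wrist_force: [-2.5, 5.8, 4.3]
opening: 0.404
grasp_force: 59.5
```

```bash
python3 s.py
```

```text
6.975 [0.5348 0.282  0.017 ] [0.773 0.203 0.134] [-2.5  5.8  4.3] e6 [-3.1543 -1.2818 -0.2219] q [ 0.2885 -0.9573] 59.51193809509277 0.40403545992020456 yaw 2.816
```

>>> {"method": "servo_tool", "body": {
  "commands": "0 0 0.03 0 0 0 0;0 0 0.03 0 0 0 0;0 0 0.03 0 0 0 0"
}}

```text
time_s: 7.35
eef_pos: [0.5349, 0.2822, 0.017]
eef_rot: [0.0, 0.206, 0.978, 0.001]
wrist_force: [-0.5, 5.9, 4.7]
opening: 0.406
grasp_force: 59.5
```

```bash
python3 s.py
```

```text
7.35 [0.5349 0.2822 0.017 ] [0.903 0.156 0.129] [-0.5  5.9  4.7] e6 [-3.5372 -1.4768 -0.2054] q [ 0.2886 -0.8672] 59.49578404426575 0.4064733614964756 yaw 2.7259
```

>>> {"method": "servo_tool", "body": {
  "commands": "0 0 0.03 0 0 0 0;0 0 0.03 0 0 0 0;0 0 0.03 0 0 0 0"
}}

```text
time_s: 7.72
eef_pos: [0.535, 0.2824, 0.0171]
eef_rot: [0.001, 0.25, 0.968, 0.001]
wrist_force: [-0.0, 6.4, 3.6]
opening: 0.4
grasp_force: 59.5
```

```bash
python3 s.py
```

```text
7.725 [0.535  0.2824 0.0171] [1.067 0.077 0.093] [-0.   6.4  3.6] e6 [-3.8793 -1.6586 -0.2034] q [ 0.2888 -0.7772] 59.462260007858276 0.4000807657077905 yaw 2.6359
```

>>> {"method": "servo_tool", "body": {
  "commands": "0 0 0.03 0.3 0.5 0 0;0 0 0.03 0.3 0.5 0 0;0 0 0.03 0 0 0 0"
}}

```text
time_s: 8.1
eef_pos: [0.5351, 0.2826, 0.017]
eef_rot: [0.001, 0.294, 0.956, 0.001]
wrist_force: [0.3, 3.8, 4.7]
opening: 0.401
grasp_force: 59.5
```

```bash
python3 s.py
```

```text
8.1 [0.5351 0.2826 0.017 ] [ 0.711 -0.023  0.123] [0.3 3.8 4.7] e6 [-2.3823 -1.0546 -0.197 ] q [ 0.2899 -0.6848] 59.52399015426636 0.401461474005837 yaw 2.5453
```

>>> {"method": "servo_tool", "body": {
  "commands": "0 0 0.03 0 0 0 0;0 0 0.03 0 0 0 0;0 0 0.03 0 0 0 0"
}}

```text
time_s: 8.48
eef_pos: [0.5353, 0.2828, 0.017]
eef_rot: [0.001, 0.337, 0.942, 0.001]
wrist_force: [1.4, 5.5, 4.6]
opening: 0.406
grasp_force: 59.5
```

```bash
python3 s.py
```

```text
8.475 [0.5353 0.2828 0.017 ] [ 0.95  -0.178  0.086] [1.4 5.5 4.6] e6 [-2.8952 -1.3232 -0.2043] q [ 0.2899 -0.5945] 59.49404060840607 0.40599466628704006 yaw 2.4549
```

>>> {"method": "servo_tool", "body": {
  "commands": "0 0 0.03 0 0 0 0;0 0 0.03 0 0 0 0;0 0 0.03 0 0 0 0"
}}

```text
time_s: 8.85
eef_pos: [0.5354, 0.283, 0.017]
eef_rot: [0.001, 0.379, 0.926, 0.001]
wrist_force: [1.0, 6.9, 3.8]
opening: 0.397
grasp_force: 59.5
```

```bash
python3 s.py
```

```text
8.85 [0.5354 0.283  0.017 ] [ 1.091 -0.33   0.101] [1.  6.9 3.8] e6 [-3.1169 -1.4584 -0.2023] q [ 0.29   -0.5045] 59.45358395576477 0.39744148652648137 yaw 2.3649
```

>>> {"method": "servo_tool", "body": {
  "commands": "0 0 0.03 0.45 0.6 0 0;0 0 0.03 0.45 0.6 0 0;0 0 0.03 0.1 0.1 0 0"
}}

```text
time_s: 9.22
eef_pos: [0.5356, 0.2831, 0.017]
eef_rot: [0.001, 0.42, 0.908, -0.0]
wrist_force: [2.9, 0.9, 4.7]
opening: 0.406
grasp_force: 59.6
```

```bash
python3 s.py
```

```text
9.225 [0.5356 0.2831 0.017 ] [ 0.103 -0.303  0.072] [2.9 0.9 4.7] e6 [ 0.1162  0.0175 -0.2126] q [ 0.2914 -0.4119] 59.622541666030884 0.40572422975595557 yaw 2.2749
```

>>> {"method": "servo_tool", "body": {
  "commands": "0 0 0.03 0.1 0.1 0 0;0 0 0.03 0.1 0.1 0 0;0 0 0.03 0.1 0.1 0 0"
}}

```text
time_s: 9.6
eef_pos: [0.5358, 0.2833, 0.017]
eef_rot: [0.001, 0.46, 0.888, -0.0]
wrist_force: [3.1, 0.5, 4.5]
opening: 0.408
grasp_force: 59.6
```

```bash
python3 s.py
```

```text
9.6 [0.5358 0.2833 0.017 ] [-0.009 -0.382  0.142] [3.1 0.5 4.5] e6 [ 0.6919  0.2886 -0.2141] q [ 0.2918 -0.3212] 59.58093702793121 0.40801865668613 yaw 2.1848
```

>>> {"method": "servo_tool", "body": {
  "commands": "0 0 0.03 0.1 0.1 0 0;0 0 0.03 0.1 0.1 0 0;0 0 0.03 0.1 0.1 0 0"
}}

```text
time_s: 9.98
eef_pos: [0.536, 0.2835, 0.017]
eef_rot: [0.001, 0.5, 0.866, -0.0]
wrist_force: [2.4, -1.6, 5.7]
opening: 0.398
grasp_force: 59.6
```

```bash
python3 s.py
```

```text
9.975 [0.536  0.2835 0.017 ] [-0.191 -0.44   0.149] [ 2.4 -1.6  5.7] e6 [ 1.3465  0.5847 -0.2068] q [ 0.2921 -0.2306] 59.57466781139374 0.39832795175496216 yaw 2.0947
```

>>> {"method": "servo_tool", "body": {
  "commands": "0 0 0.03 -0.2 0.3 0 0;0 0 0.03 0 0.1 0 0;0 0 0.03 0 0.1 0 0"
}}

```text
time_s: 10.35
eef_pos: [0.5362, 0.2836, 0.017]
eef_rot: [0.001, 0.538, 0.843, -0.0]
wrist_force: [1.2, -1.5, 6.1]
opening: 0.404
grasp_force: 59.7
```

```bash
python3 s.py
```

```text
10.35 [0.5362 0.2836 0.017 ] [-0.203 -0.256  0.1  ] [ 1.2 -1.5  6.1] e6 [ 0.8388  0.4251 -0.1995] q [ 0.2921 -0.1407] 59.69278156757355 0.40398184739815074 yaw 2.0048
```

>>> {"method": "servo_tool", "body": {
  "commands": "0 0 0.03 0 0.1 0 0;0 0 0.03 0 0.1 0 0;0 0 0.03 0 0.1 0 0"
}}

```text
time_s: 10.72
eef_pos: [0.5365, 0.2837, 0.017]
eef_rot: [0.001, 0.576, 0.818, -0.0]
wrist_force: [2.3, -1.2, 6.3]
opening: 0.402
grasp_force: 59.7
```

```bash
python3 s.py
```

```text
10.725 [0.5365 0.2837 0.017 ] [-0.194 -0.187  0.062] [ 2.3 -1.2  6.3] e6 [ 0.8452  0.4463 -0.192 ] q [ 0.2922 -0.0507] 59.709432721138 0.40208503557847985 yaw 1.9148
```

>>> {"method": "servo_tool", "body": {
  "commands": "0 0 0.03 0 0.1 0 0;0 0 0.03 0 0.1 0 0;0 0 0.03 0 0.1 0 0"
}}

```text
time_s: 11.1
eef_pos: [0.5367, 0.2837, 0.017]
eef_rot: [0.001, 0.612, 0.791, -0.0]
wrist_force: [0.5, -1.3, 7.6]
opening: 0.402
grasp_force: 59.7
```

```bash
python3 s.py
```

```text
11.1 [0.5367 0.2837 0.017 ] [-0.261 -0.213  0.121] [ 0.5 -1.3  7.6] e6 [ 0.8358  0.4622 -0.1844] q [0.2922 0.0392] 59.72683310508728 0.4019113204407291 yaw 1.8249
```

>>> {"method": "servo_tool", "body": {
  "commands": "0 0 0.03 0 0.1 0 0;0 0 0.03 0 0.1 0 0;0 0 0.03 0 0.1 0 0"
}}

```text
time_s: 11.48
eef_pos: [0.537, 0.2838, 0.017]
eef_rot: [0.001, 0.647, 0.763, -0.0]
wrist_force: [1.5, -1.3, 7.0]
opening: 0.404
grasp_force: 59.7
```

```bash
python3 s.py
```

```text
11.475 [0.537  0.2838 0.017 ] [-0.168 -0.191  0.142] [ 1.5 -1.3  7. ] e6 [ 0.8188  0.4734 -0.1768] q [0.2922 0.1292] 59.74431931972504 0.4035291095725603 yaw 1.7349
```

>>> {"method": "servo_tool", "body": {
  "commands": "0 0 0.03 0 0.1 0 0;0 0 0.03 0 0.1 0 0;0 0 0.03 0 0.1 0 0"
}}

```text
time_s: 11.85
eef_pos: [0.5372, 0.2838, 0.017]
eef_rot: [0.001, 0.68, 0.733, -0.0]
wrist_force: [0.4, -1.8, 7.5]
opening: 0.403
grasp_force: 59.8
```

```bash
python3 s.py
```

```text
11.85 [0.5372 0.2838 0.017 ] [-0.23  -0.095  0.174] [ 0.4 -1.8  7.5] e6 [ 0.7927  0.4796 -0.1693] q [0.2921 0.2191] 59.76146578788757 0.4031610174382997 yaw 1.6449
```

>>> {"method": "servo_tool", "body": {
  "commands": "0 0 0.03 0 0.1 0 0;0 0 0.03 0 0.1 0 0;0 0 0.03 0 0.1 0 0"
}}

```text
time_s: 12.22
eef_pos: [0.5374, 0.2838, 0.017]
eef_rot: [0.001, 0.713, 0.701, -0.0]
wrist_force: [0.2, -1.5, 7.6]
opening: 0.399
grasp_force: 59.8
```

```bash
python3 s.py
```

```text
12.225 [0.5374 0.2838 0.017 ] [-0.243 -0.091  0.171] [ 0.2 -1.5  7.6] e6 [ 0.7557  0.4805 -0.1617] q [0.292  0.3089] 59.778932332992554 0.39885313444095716 yaw 1.555
```

The effort e6 is torque minus damping, and it has risen by 0.084 N m per rad since q6 ≈ -0.3, which is the expected contact slope. To place the touch point well, I'll back off and sweep again about the true knob axis, which lies 2.65 mm off along tool x.

>>> {"method": "servo_tool", "body": {
  "commands": "0 0 -0.03 0 -0.08 0 0;0 0 -0.03 0 -0.08 0 0;0 0 -0.03 0 -0.08 0 0;0 0 -0.03 0 -0.08 0 0;0 0 -0.03 0 -0.08 0 0"
}}

```text
time_s: 12.85
eef_pos: [0.537, 0.2838, 0.017]
eef_rot: [0.001, 0.658, 0.753, -0.0]
wrist_force: [-0.4, -1.2, 8.0]
opening: 0.403
grasp_force: 59.8
```

```bash
python3 s.py
```

```text
12.85 [0.537  0.2838 0.017 ] [-0.221 -0.13  -0.062] [-0.4 -1.2  8. ] e6 [0.9644 0.3711 0.2559] q [0.292  0.1575] 59.83561098575592 0.4032285538199496 yaw 1.7064
```

>>> {"method": "servo_tool", "body": {
  "commands": "0 0 -0.03 0 -0.08 0 0;0 0 -0.03 0 -0.08 0 0;0 0 -0.03 0 -0.08 0 0;0 0 -0.03 0 -0.08 0 0;0 0 -0.03 0 -0.08 0 0"
}}

```text
time_s: 13.48
eef_pos: [0.5366, 0.2837, 0.017]
eef_rot: [0.001, 0.599, 0.801, -0.001]
wrist_force: [-0.3, -0.8, 7.3]
opening: 0.4
grasp_force: 59.8
```

```bash
python3 s.py
```

```text
13.475 [0.5366 0.2837 0.017 ] [-0.257 -0.112 -0.102] [-0.3 -0.8  7.3] e6 [0.9823 0.3654 0.2427] q [0.2921 0.0076] 59.83082413673401 0.4000709938558584 yaw 1.8563
```

>>> {"method": "servo_tool", "body": {
  "commands": "0 0 -0.03 0 -0.08 0 0;0 0 -0.03 0 -0.08 0 0;0 0 -0.03 0 -0.08 0 0;0 0 -0.03 0 -0.08 0 0;0 0 -0.03 0 -0.08 0 0"
}}

```text
time_s: 14.1
eef_pos: [0.5362, 0.2836, 0.017]
eef_rot: [0.001, 0.538, 0.843, -0.001]
wrist_force: [0.3, -1.8, 7.9]
opening: 0.399
grasp_force: 59.8
```

```bash
python3 s.py
```

```text
14.1 [0.5362 0.2836 0.017 ] [-0.222 -0.116 -0.026] [ 0.3 -1.8  7.9] e6 [1.0052 0.3602 0.2296] q [ 0.2921 -0.1424] 59.82443332672119 0.39854488281774364 yaw 2.0063
```

>>> {"method": "servo_tool", "body": {
  "commands": "0 0 -0.03 0 -0.08 0 0;0 0 -0.03 0 -0.08 0 0;0 0 -0.03 0 -0.08 0 0;0 0 -0.03 0 -0.08 0 0;0 0 -0.03 0 -0.08 0 0"
}}

```text
time_s: 14.72
eef_pos: [0.5359, 0.2834, 0.017]
eef_rot: [0.001, 0.473, 0.881, -0.001]
wrist_force: [0.3, -1.2, 6.9]
opening: 0.402
grasp_force: 59.8
```

```bash
python3 s.py
```

```text
14.725 [0.5359 0.2834 0.017 ] [-0.214 -0.1   -0.072] [ 0.3 -1.2  6.9] e6 [1.0295 0.355  0.2166] q [ 0.2919 -0.2926] 59.81752395629883 0.40244090789692655 yaw 2.1563
```

>>> {"method": "servo_tool", "body": {
  "commands": "0 0 -0.03 0 -0.08 0 0;0 0 -0.03 0 -0.08 0 0;0 0 -0.03 0 -0.08 0 0;0 0 -0.03 0 -0.08 0 0;0 0 -0.03 0 -0.08 0 0"
}}

```text
time_s: 15.35
eef_pos: [0.5356, 0.2831, 0.017]
eef_rot: [0.001, 0.406, 0.914, -0.001]
wrist_force: [0.6, -2.5, 8.6]
opening: 0.402
grasp_force: 59.8
```

```bash
python3 s.py
```

```text
15.35 [0.5356 0.2831 0.017 ] [-0.225 -0.096 -0.11 ] [ 0.6 -2.5  8.6] e6 [1.053  0.3562 0.2111] q [ 0.2917 -0.4428] 59.81016397476196 0.4018824624328195 yaw 2.3063
```

>>> {"method": "servo_tool", "body": {
  "commands": "0 0 -0.03 0 -0.08 0 0;0 0 -0.03 0 -0.08 0 0;0 0 -0.03 0 -0.08 0 0;0 0 -0.03 0 -0.08 0 0;0 0 -0.03 0 -0.08 0 0"
}}

```text
time_s: 15.98
eef_pos: [0.5352, 0.2828, 0.017]
eef_rot: [0.0, 0.336, 0.942, -0.001]
wrist_force: [0.0, -2.1, 6.9]
opening: 0.4
grasp_force: 59.8
```

```bash
python3 s.py
```

```text
15.975 [0.5352 0.2828 0.017 ] [-0.228 -0.062 -0.067] [ 0.  -2.1  6.9] e6 [1.0798 0.3632 0.2107] q [ 0.2914 -0.593 ] 59.80526268482208 0.40037402654136034 yaw 2.4562
```

A clean kink: contact at q6 ≈ -0.357, so 7 N is at q6 ≈ +0.11.

>>> {"method": "servo_tool", "body": {
  "commands": "0 0 0.1 0 0.26 0 0;0 0 0.15 0 0.4 0 0;0 0 0.15 0 0.4 0 0;0 0 0.15 0 0.4 0 0;0 0 0.1 0 0.26 0 0"
}}

```text
time_s: 16.6
eef_pos: [0.5367, 0.2838, 0.017]
eef_rot: [0.001, 0.621, 0.784, -0.001]
wrist_force: [0.6, -3.1, 6.4]
opening: 0.403
grasp_force: 59.8
```

>>> {"method": "servo_tool", "body": {
  "commands": "0 0 0.05 0 0.14 0 0;0 0 0 0 0 0 0;0 0 0 0 0 0 0"
}}

```text
time_s: 16.98
eef_pos: [0.5369, 0.2838, 0.017]
eef_rot: [0.001, 0.639, 0.769, -0.0]
wrist_force: [0.9, -1.6, 7.9]
opening: 0.405
grasp_force: 59.8
```

```bash
python3 s.py
```

```text
16.975 [0.5369 0.2838 0.017 ] [-0.339 -0.168 -0.057] [ 0.9 -1.6  7.9] e6 [ 1.2791  0.4956 -0.0583] q [0.2922 0.1088] 59.82438147068024 0.4046762958766804 yaw 1.7554
```

>>> {"method": "servo_tool", "body": {
  "commands": "0 0 0 0 0 0 0.6;0 0 0 0 0 0 0.9;0 0 0 0 0 0 1;0 0 0 0 0 0 1"
}}

```text
time_s: 17.48
eef_pos: [0.5359, 0.2851, 0.0162]
eef_rot: [-0.0, 0.638, 0.77, -0.0]
wrist_force: [0.7, -0.4, 0.3]
opening: 1.001
grasp_force: 0.0
```

>>> {"method": "servo_tool", "body": {
  "commands": "0 0 0 0 0 -20 1;0 0 0 0 0 -35 1;0 0 0 0 0 -35 1;0 0 -0.16 0 0 0 1;0 0 -0.16 0 0 0 1"
}}

```text
time_s: 18.1
eef_pos: [0.5371, 0.2856, 0.1092]
eef_rot: [0.001, 0.505, 0.863, 0.001]
wrist_force: [-0.7, 0.3, 0.1]
opening: 1.001
grasp_force: 0.0
```

>>> {"method": "servo_tool", "body": {
  "commands": "0 0 -0.16 0 0 0 1;0 0 -0.16 0 0 0 1;0 0 -0.16 0 0 0 1;0 0 -0.16 0 0 0 1;0 0 0 0 0 0 1"
}}

```text
time_s: 18.73
eef_pos: [0.5367, 0.2854, 0.1081]
eef_rot: [0.001, 0.211, 0.977, 0.0]
wrist_force: [-0.1, -0.4, 0.4]
opening: 0.998
grasp_force: 0.0
```

```bash
python3 s.py; python3 - <<'E'
from h import *
print(delta([.4887,.0564,.107],2.73))
c=calibration('wrist');im=camera('wrist');cv2.imwrite('pics/w6.png',im)
def pr(X):
    X=np.array(c['R'])@X+c['t'];r=np.arctan2(np.hypot(*X[:2]),X[2]);e=X[:2]/np.hypot(*X[:2])*r
    return c['cx']+c['fx']*e[0],c['cy']+c['fy']*e[1]
for k in([.535,.281,.079],[.487,.057,.079]): print(pr(k),knobs(im,c,[pr(k)]))
E
```

```text
18.725 [0.5367 0.2854 0.1081] [-0.009  0.033 -0.021] [-0.1 -0.4  0.4] e6 [-0.0064 -0.003  -0.9083] q [ 0.2938 -0.8509] 0.0 0.9984999032474792 yaw 2.7155
(array([ 0.00104883,  0.0012509 , -0.01450635]), array([ -50.9591841 , -228.37022651,    0.87618351]))
(np.float64(315.2211269983999), np.float64(208.8979895571754)) [(316.2222213745117, 206.53333282470703, 26.5163516998291, array([0.53509085, 0.28165435, 0.074     ]))]
(np.float64(82.11881198751942), np.float64(255.0951688646061)) [(89.5, 251.0, 19.52572250366211, array([0.48752085, 0.06481521, 0.074     ]))]
```

>>> {"method": "servo_tool", "body": {
  "commands": "0 0 0 -7 -35 0 1;0 0 0 -12 -55 0 1;0 0 0 -12 -55 0 1;0 0 0 -12 -50 0 1;0 0 0 -8 -33 0 1"
}}

```text
time_s: 19.4
eef_pos: [0.4885, 0.0545, 0.1073]
eef_rot: [0.001, 0.213, 0.977, -0.0]
wrist_force: [0.9, -0.2, 0.2]
opening: 0.997
grasp_force: 0.0
```

>>> {"method": "servo_tool", "body": {
  "commands": "0 0 0 0 0 0 1;0 0 0 0 0 0 1;0 0 0 0 0 0 1"
}}

```text
time_s: 19.77
eef_pos: [0.4889, 0.0574, 0.1067]
eef_rot: [0.0, 0.211, 0.978, 0.0]
wrist_force: [0.5, -0.2, 1.2]
opening: 1.001
grasp_force: 0.0
```

```bash
python3 s.py; python3 - <<'E'
from h import *
c=calibration('wrist');im=camera('wrist');cv2.imwrite('pics/w7.png',im[60:400,140:500])
def pr(X):
    X=np.array(c['R'])@X+c['t'];r=np.arctan2(np.hypot(*X[:2]),X[2]);e=X[:2]/np.hypot(*X[:2])*r
    return c['cx']+c['fx']*e[0],c['cy']+c['fy']*e[1]
a=knobs(im,c,[pr([.487,.057,.079])]);print(a,tool()[1].inv().apply(a[0][3]-get_obs()['eef_pos'])*1000)
E
python3 s.py
```

```text
19.775 [0.4889 0.0574 0.1067] [ 0.011 -0.018  0.031] [ 0.5 -0.2  1.2] e6 [-0.3499 -0.0151  0.0224] q [-0.1249 -1.2715] 0.0 1.0007546401207643 yaw 2.7173
[(319.9047622680664, 205.0, 26.458683013916016, array([0.48694953, 0.05673431, 0.074     ]))] [ 1.41852911 -1.43737971 32.65952176]
19.825 [0.4888 0.0575 0.1067] [0.03  0.043 0.047] [-0.3  0.1 -0. ] e6 [-0.2276 -0.0092  0.0182] q [-0.1248 -1.2718] 0.0 1.0022115658751274 yaw 2.7177
```

View pics/w7.png

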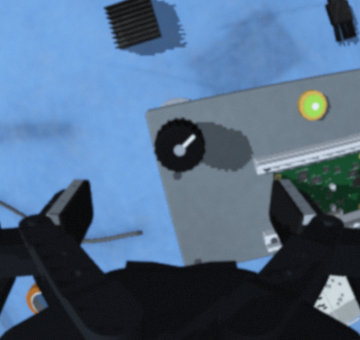

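The right knob at crop (180,145) is centred between the pads (85 and 278). The rail end near (258,168) is close to one finger, so I'll descend with the fingers 0.7 open.

>>> {"method": "servo_tool", "body": {
  "commands": "0 0 0 -1 -1.2 20 0.7;0 0 0 0 0 25 0.7;0 0 0 0 0 20 0.7;0 0 0 0 0 15 0.7;0 0 0 0 0 10 0.7"
}}

```text
time_s: 20.45
eef_pos: [0.489, 0.0554, 0.0158]
eef_rot: [-0.0, 0.21, 0.978, -0.0]
wrist_force: [-0.9, 0.5, -0.2]
opening: 0.697
grasp_force: 0.0
```

>>> {"method": "servo_tool", "body": {
  "commands": "0 0 0 0 0 0 0.7;0 0 0 0 0 0 0.7"
}}

```text
time_s: 20.7
eef_pos: [0.4898, 0.0549, 0.0172]
eef_rot: [0.001, 0.211, 0.978, 0.0]
wrist_force: [-0.2, 0.6, -0.2]
opening: 0.701
grasp_force: 0.0
```

>>> {"method": "servo_tool", "body": {
  "commands": "0 0 0 0 0 0 0.45;0 0 0 0 0 0 0.3;0 0 0 0 0 0 0;0 0 0 0 0 0 0;0 0 0 0 0 0 0"
}}

```text
time_s: 21.32
eef_pos: [0.4902, 0.0557, 0.0178]
eef_rot: [0.001, 0.211, 0.978, 0.001]
wrist_force: [-1.0, 4.6, 4.7]
opening: 0.404
grasp_force: 59.2
```

```bash
python3 s.py
```

```text
21.325 [0.4902 0.0557 0.0178] [0.618 0.097 0.023] [-1.   4.6  4.7] e6 [-2.2401 -1.0081  0.0151] q [-0.129  -1.2758] 59.156198501586914 0.4038506917812027 yaw 2.7166
```

>>> {"method": "servo_tool", "body": {
  "commands": "0 0 0.03 0 0.4 0 0;0 0 0.03 0 0.4 0 0;0 0 0.03 0 0 0 0;0 0 0.03 0 0 0 0;0 0 0.03 0 0 0 0"
}}

```text
time_s: 21.95
eef_pos: [0.4901, 0.0555, 0.0178]
eef_rot: [0.001, 0.284, 0.959, 0.0]
wrist_force: [-2.0, 0.4, 7.2]
opening: 0.4
grasp_force: 59.3
```

```bash
python3 s.py
```

```text
21.95 [0.4901 0.0555 0.0178] [-0.04   0.485  0.093] [-2.   0.4  7.2] e6 [-0.3065  0.1643 -0.2172] q [-0.1282 -1.1234] 59.315593242645264 0.39984062508812995 yaw 2.5662
```

>>> {"method": "servo_tool", "body": {
  "commands": "0 0 0.03 0 0 0 0;0 0 0.03 0 0 0 0;0 0 0.03 0 0 0 0;0 0 0.03 0 0 0 0;0 0 0.03 0 0 0 0"
}}

```text
time_s: 22.58
eef_pos: [0.49, 0.0554, 0.0178]
eef_rot: [0.001, 0.355, 0.935, -0.0]
wrist_force: [-3.1, 0.2, 7.5]
opening: 0.404
grasp_force: 59.3
```

```bash
python3 s.py
```

```text
22.575 [0.49   0.0554 0.0178] [-0.177  0.549  0.105] [-3.1  0.2  7.5] e6 [ 0.0153  0.354  -0.2159] q [-0.1283 -0.9734] 59.32614505290985 0.4042055185623863 yaw 2.4162
```

>>> {"method": "servo_tool", "body": {
  "commands": "0 0 0.03 0 0 0 0;0 0 0.03 0 0 0 0;0 0 0.03 0 0 0 0;0 0 0.03 0 0 0 0;0 0 0.03 0 0 0 0"
}}

```text
time_s: 23.2
eef_pos: [0.4898, 0.0553, 0.0178]
eef_rot: [0.0, 0.424, 0.906, -0.0]
wrist_force: [-4.0, -1.2, 8.6]
opening: 0.403
grasp_force: 59.4
```

```bash
python3 s.py
```

```text
23.2 [0.4898 0.0553 0.0178] [-0.23   0.674  0.052] [-4.  -1.2  8.6] e6 [ 0.2984  0.5267 -0.2144] q [-0.1284 -0.8234] 59.42590534687042 0.402772610216467 yaw 2.2663
```

>>> {"method": "servo_tool", "body": {
  "commands": "0 0 0.03 0.1 -0.3 0 0;0 0 0.03 0.1 -0.3 0 0;0 0 0.03 0 -0.04 0 0;0 0 0.03 0 -0.04 0 0;0 0 0.03 0 -0.04 0 0"
}}

```text
time_s: 23.82
eef_pos: [0.4897, 0.0551, 0.0178]
eef_rot: [0.001, 0.491, 0.871, 0.0]
wrist_force: [-0.8, 0.7, 5.5]
opening: 0.401
grasp_force: 59.3
```

```bash
python3 s.py
```

```text
23.825 [0.4897 0.0551 0.0178] [-0.023  0.374  0.123] [-0.8  0.7  5.5] e6 [-0.1836  0.1632 -0.2068] q [-0.1291 -0.6742] 59.282466173172 0.401447978205803 yaw 2.1161
```

>>> {"method": "servo_tool", "body": {
  "commands": "0 0 0.03 0 -0.04 0 0;0 0 0.03 0 -0.04 0 0;0 0 0.03 0 -0.04 0 0;0 0 0.03 0 -0.04 0 0;0 0 0.03 0 -0.04 0 0"
}}

```text
time_s: 24.45
eef_pos: [0.4895, 0.0551, 0.0178]
eef_rot: [0.001, 0.554, 0.832, 0.0]
wrist_force: [-1.1, -0.5, 6.4]
opening: 0.402
grasp_force: 59.3
```

```bash
python3 s.py
```

```text
24.45 [0.4895 0.0551 0.0178] [-0.041  0.307  0.064] [-1.1 -0.5  6.4] e6 [-0.2245  0.1466 -0.1943] q [-0.1293 -0.5244] 59.265004992485046 0.4015764676898643 yaw 1.9661
```

>>> {"method": "servo_tool", "body": {
  "commands": "0 0 0.03 0 -0.04 0 0;0 0 0.03 0 -0.04 0 0;0 0 0.03 0 -0.04 0 0;0 0 0.03 0 -0.04 0 0;0 0 0.03 0 -0.04 0 0"
}}

```text
time_s: 25.08
eef_pos: [0.4893, 0.055, 0.0178]
eef_rot: [0.001, 0.615, 0.788, 0.0]
wrist_force: [-1.9, -0.5, 6.4]
opening: 0.4
grasp_force: 59.3
```

```bash
python3 s.py
```

```text
25.075 [0.4893 0.055  0.0178] [-0.014  0.306  0.081] [-1.9 -0.5  6.4] e6 [-0.2621  0.1287 -0.1818] q [-0.1295 -0.3747] 59.26129639148712 0.40015770412632495 yaw 1.8161
```

>>> {"method": "servo_tool", "body": {
  "commands": "0 0 0.03 0 -0.04 0 0;0 0 0.03 0 -0.04 0 0;0 0 0.01 0 0 0 0;0 0 0 0 0 0 0;0 0 0 0 0 0 0"
}}

```text
time_s: 25.7
eef_pos: [0.4892, 0.055, 0.0178]
eef_rot: [0.001, 0.642, 0.767, 0.0]
wrist_force: [-1.5, -0.3, 5.7]
opening: 0.401
grasp_force: 59.3
```

```bash
python3 s.py
```

```text
25.7 [0.4892 0.055  0.0178] [-0.028  0.341  0.016] [-1.5 -0.3  5.7] e6 [-0.0986  0.0583 -0.0012] q [-0.1296 -0.3055] 59.286017417907715 0.40097995808858167 yaw 1.7468
```

>>> {"method": "servo_tool", "body": {
  "commands": "0 0 0 0 0 0 0.55;0 0 0 0 0 0 0.7;0 0 0 0 0 0 0.7;0 0 0 0 0 0 0.7"
}}

```text
time_s: 26.2
eef_pos: [0.4883, 0.0552, 0.0165]
eef_rot: [-0.0, 0.642, 0.767, -0.0]
wrist_force: [0.8, 0.5, -0.7]
opening: 0.699
grasp_force: 0.0
```

>>> {"method": "servo_tool", "body": {
  "commands": "0 0 0 0 0 -20 0.7;0 0 0 0 0 -35 0.7;0 0 0 0 0 -40 0.7;0 0 0 0 0 -40 0.7;0 0 0 0 0 0 0.7"
}}

```text
time_s: 26.82
eef_pos: [0.491, 0.0549, 0.1551]
eef_rot: [0.003, 0.642, 0.767, 0.002]
wrist_force: [0.2, -0.5, -0.8]
opening: 0.699
grasp_force: 0.0
```

```bash
python3 s.py; python3 - <<'E'
from h import *
im=camera('top');cv2.imwrite('pics/top9.png',im);c=calibration('wrist');im=camera('wrist');cv2.imwrite('pics/w9.png',im)
def pr(X):
    X=np.array(c['R'])@X+c['t'];r=np.arctan2(np.hypot(*X[:2]),X[2]);e=X[:2]/np.hypot(*X[:2])*r
    return c['cx']+c['fx']*e[0],c['cy']+c['fy']*e[1]
for k in([.535,.281,.079],[.487,.057,.079]): print(pr(k),knobs(im,c,[pr(k)]))
E
```

```text
26.825 [0.491  0.0549 0.1551] [-0.034 -0.035 -0.001] [ 0.2 -0.5 -0.8] e6 [ 1.61e-01  8.50e-03 -1.00e-04] q [-0.1294 -0.3055] 0.0 0.6985370061491211 yaw 1.7469
(np.float64(417.41635798253316), np.float64(-45.16167168810526)) [(416.5, 316.2861633300781, 87.17630004882812, array([ 0.6132584 , -0.06342441,  0.074     ]))]
(np.float64(318.90185568693454), np.float64(188.89633004228915)) [(321.0, 187.0, 21.54075813293457, array([0.48867576, 0.05772144, 0.074     ]))]
```

View pics/w9.png

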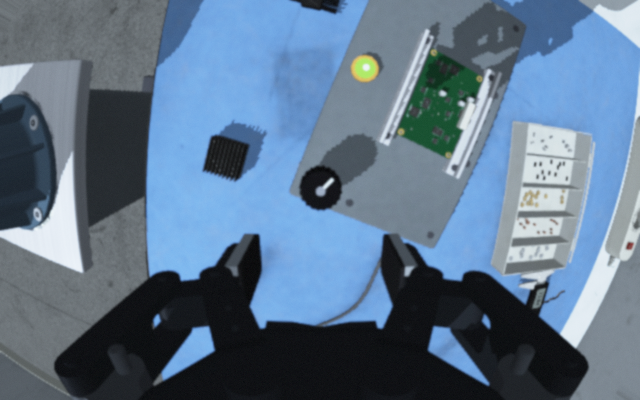

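The right knob is released at (321,187), the holder and bystanders are undisturbed, and the gripper touches nothing.

```bash
python3 -c "
from bench import *;print(hand_in())"
```

```text
the job is handed in; nothing more can be done
None
```

I turned both thumb screws clockwise onto their discs to an estimated 7 N each, from the turn past the felt touch point. I then let go of both knobs and handed the job in at about 27 s; no verdict came back.

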